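Steady the overhanging stirrer with a wedge

ROBOT

A 7-joint arm with a two-finger parallel gripper is mounted at the origin on the work surface. World frame = base frame: x ahead of the robot, y to its left, z up, the work surface at z = 0. Lengths are in m, angles in rad, forces in N, time in s.
With the tool pointing down it reaches from about 0.425 to 0.95 m from the base axis. Payload 4.7 kg.
Tool frame: the origin (TCP) lies at the very end of the fingers, on their centre line; the grasp point (between the pads) lies r.hold_point_z behind it (r.hold_point_z is the distance from the TCP to the grasp point, in m); z points along the fingers, y is the line along which they close (so a half turn about z gives the same grasp; the last joint's range is limited). The gripper opens to 85 mm and grips with 20 to 120 N. Pads are 22 mm wide; open, the fingers measure 114 mm over their backs; the gripper's body (76 mm by 85 mm) begins 54 mm behind the grasp point. The pads swing forward as they close: fully open they stand 13 mm farther back than shut.
Start: joints at [1.185, 0.469, -0.049, 1.532, 0.024, 1.141, -0.082], TCP at [0.236, -0.632, 0.231] pointing down, gripper open.
Joint ranges: [-2.59, 2.59], [-0.33, 1.99], [-1.39, 1.29], [0.1, 2.45], [-1.04, 4.18], [0.21, 1.99], [-2.66, 2.66]. Speed limits (rad/s): [2.57, 2.57, 3.14, 3.14, 3.14, 3.14, 3.14].

INTERFACE

Orientations are given as a 3x3 rotation matrix whose columns are the frame's x, y, z axes.
In Python, from station import r gives the robot as it stands.
- The arm moves only by the shell command python3 -m jog 'ROWS' [FORCE]. ROWS is a JSON object whose one key "motion" holds one flat list of numbers, 7 for each row, row after row: the turn, a rotation vector about the tool's x, y, z in degrees, then the shift along the tool's x, y, z in mm, then the opening, from 0 (shut) to 1 (fully open). In form: {"motion": [ax, ay, az, tx, ty, tz, gripper, ax, ay, az, tx, ty, tz, gripper, ...]}. A call has 1 to 20 rows; each row is the pose to reach, as a shift and turn from the pose commanded when the call began, along the tool's axes at that moment; what a row does not reach only later rows make up. A row lasts 1/12 s, in which the tool goes at most 41.7 mm and 7.16 degrees, less where a joint would pass 70% of its speed; a pose out of reach is approached as far as the arm can. A call with a gripper value outside its range is refused whole. The fingers move at their own pace and stop on an object; FORCE is the grip in N (left out, the last holds). Time passes only in rows, so rows that repeat a pose let the fingers close. It gives the time, the measured TCP pose, the force, the opening and the grip force at its end, in the units of the state.
- r.sense(): the state, without advancing time (a new reading comes with each control period).
- r.capture(name): name is "scene" or "top"; returns the picture (480x640x3 uint8, red, green, blue); there is no depth.
- r.get_calibration(name): a dict with "mtx" (3x3 intrinsics, pixels), "dist_coeffs" ([k1, k2, p1, p2, k3] as OpenCV has them; the pictures are not rectified), "extrinsics" (4x4, takes a point from camera to world coordinates). Camera axes: x right, y up, looking along -z (the intrinsics and any distortion apply to the point x, -y, -z); pixel columns grow to the right and rows downward; lengths in m; the calibration is good to about 2 mm. A picture is of the moment at which its call begins. get_calibration takes no time and is no camera call.
- r.hand_in(): hands the job in; it is judged then, once.
The state is a dict: "clock": time; "qpos": joint angles; "joint_velocities": joint speeds; "tau": joint torques, N m; "tcp_pos": TCP position; "orientation": TCP orientation; "wrist_force": force on the tool from outside, world axes, zero at the start; "moment": the same for the moment, N m; "grip_width": opening from 0.0 (shut) to 1.0 (fully open); "finger_force": force on a finger pad.
Only numpy, scipy, OpenCV 4.12 (cv2) and the standard library are available. Lean on these libraries where they do the work, as an engineer would, in place of code of your own. Each camera call takes 0.05 s, during which the arm holds its last target. There are 200 camera calls.

TASK

The free edge of the white magnetic stirrer hangs clear of the bench. Take the orange wedge, set it flat on the bench and slide it thin end first, straight in under the yellow mark on that edge, pushing gently but firmly (about 12 N) until it jams tight, then let go and leave it jammed there. Do not force it (a push of 18 N is too much) and do not disturb the bottle, the beaker or the tube rack.

Things in the scene. Friction and masses are not known exactly. Their poses are not given: they have to be found in the camera images.
- bracket: Fixed grey bracket that carries the stirrer (part of this body) along its far side; its block stands 210 to 245 mm along +x from this origin. The origin lies on the bench (z = 0) straight below the middle of the stirrer's free lower edge, under the yellow mark. z up; x points level in under the stirrer, square to the edge (the way to push the wedge); y runs along the edge.
- wedge: Orange plastic wedge, about 120 g, 130 mm long (x), 36 wide (y). Origin at the centre of its underside, z up. Thin toe at x = +65 mm, 4 mm thick; the ramp rises evenly to 26 mm at x = -35; behind it the heel block, x = -35 to -65, is 36 high and 36 wide, for gripping across its width from above. Once it touches the edge the push needed grows by about 2 N per mm; it stays jammed when let go.
- bottle: Bystander: clear jar with blue cap, 60 mm across, 110 mm high; origin at the centre of its underside.
- beaker: Bystander: glass beaker, 68 mm across, 85 mm high; origin at the centre of its underside.
- tube_rack: Bystander: violet tube rack with capped tubes, 70 x 100 x 75 mm; origin at the centre of its underside.
- stirrer_pivot (a point): The pivot, at x = 210, z = 35 mm in the bracket's frame, of the white low magnetic stirrer: 200 x 200 x 50 mm, a yellow stripe 30 mm wide at the middle of its free edge. It leans up to 0.02 rad either way, different each time and in none of the poses: its free lower edge hangs somewhere from 10 to 18 mm above the bench, its top at most 70 mm up. The stiff pivot hardly yields.
Not all that is in view belongs to the job. Several things look just like the wedge: the one meant starts farthest to the robot's left.

How it is judged:
By the outcome, as a careful person would: the job done as asked, in the order asked, and still so for the second after the job is handed in, with the robot touching nothing.
It also fails if it takes over 64 s, if anything falls off the work surface, if the arm or the gripper's body presses on something with over 40 N, if the wrist force passes 120 N, or if a joint passes its speed limit or range.

## Working session

There is one attempt and no reset: what is moved stays moved. The work goes in short steps, Python scripts to look and compute and a shell command to move; the robot and the scene stay as the last step left them, time stands still between calls to the robot, and variables do not carry over. Pictures are saved under pics/ and viewed, at most 10 in all, crops included, and the job is handed in when it is done.

```bash
mkdir -p pics; ls
python3 - <<'E'
from station import r
import cv2,numpy as np
for n in("scene","top"):
    im=r.capture(n); cv2.imwrite(f"pics/{n}0.png",im[:,:,::-1])
    c=r.get_calibration(n); print(n,np.round(c["mtx"],1).tolist(),c["dist_coeffs"],np.round(c["extrinsics"],3).tolist())
s=r.sense(); print({k:np.round(v,3).tolist() for k,v in s.items()}, r.hold_point_z)
E
```

```text
pics
scene [[455.5, 0.0, 318.7], [0.0, 455.5, 246.4], [0.0, 0.0, 1.0]] [-0.05366959  0.          0.          0.          0.        ] [[0.164, -0.775, 0.611, 1.167], [0.987, 0.128, -0.102, -0.218], [0.001, 0.619, 0.785, 0.932], [0.0, 0.0, 0.0, 1.0]]
top [[452.4, 0.0, 322.3], [0.0, 452.4, 241.2], [0.0, 0.0, 1.0]] [-0.11643161  0.          0.          0.          0.        ] [[0.011, 0.981, -0.193, 0.264], [-1.0, 0.013, 0.011, -0.085], [0.013, 0.193, 0.981, 1.151], [0.0, 0.0, 0.0, 1.0]]
{'clock': 0.1, 'qpos': [1.185, 0.469, -0.049, 1.534, 0.024, 1.141, -0.082], 'joint_velocities': [-0.0, -0.001, 0.002, -0.001, 0.002, 0.001, -0.001], 'tau': [0.001, -51.151, -0.047, -23.839, 0.011, 0.004, -0.0], 'tcp_pos': [0.236, -0.632, 0.23], 'orientation': [[0.937, 0.349, -0.001], [0.349, -0.937, 0.002], [-0.0, -0.002, -1.0]], 'wrist_force': [0.564, -0.447, 0.398], 'moment': [0.017, -0.033, -0.001], 'finger_force': 0.0, 'grip_width': 1.006} 0.0187
```

View pics/scene0.png

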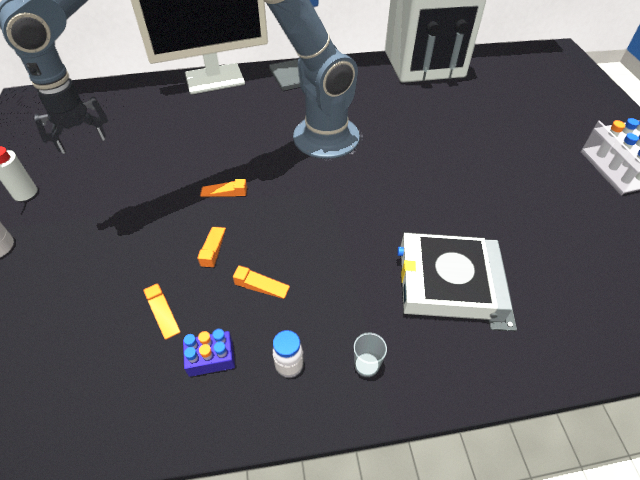

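View pics/top0.png

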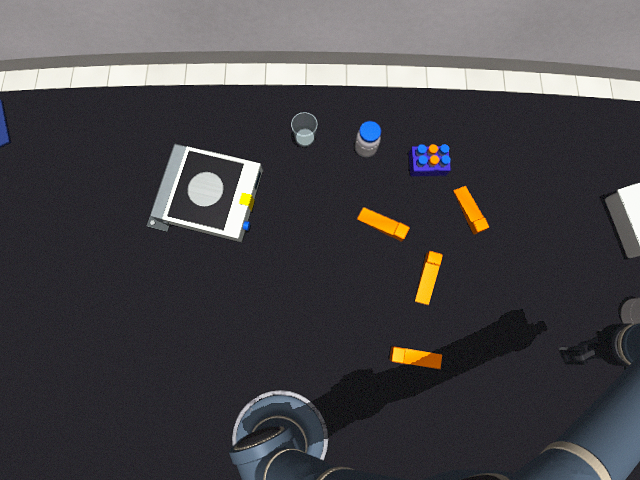

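The scene view shows four orange wedges, at scene (262,283), (212,246), (161,311) and (224,188). In the top view they are at (383,223), (429,278), (471,209) and (416,357). The stirrer is at scene (455,275) and top (205,190). Its yellow mark is at top (246,199), on the edge facing the robot's right. Robot left is +y, which is image left in top and image right in scene, so the candidate is top (383,223) / scene (262,283).

```bash
cat > h.py <<'E'
import cv2,numpy as np
from station import r
def ray(n,uv):
    c=r.get_calibration(n); p=cv2.undistortPoints(np.array(uv,float).reshape(-1,1,2),c["mtx"],np.array(c["dist_coeffs"]))[:,0]
    T=np.array(c["extrinsics"]); d=np.c_[p[:,0],-p[:,1],-np.ones(len(p))]@T[:3,:3].T
    return T[:3,3],d
def plane(n,uv,z):
    o,d=ray(n,uv); return o+d*((z-o[2])/d[:,2])[:,None]
def tri(a,b):  # scene pts, top pts -> points, gap
    o1,d1=ray("scene",a);o2,d2=ray("top",b);P=[];G=[]
    for u,v in zip(d1,d2):
        t=np.linalg.lstsq(np.c_[u,-v],o2-o1,rcond=None)[0]; p,q=o1+t[0]*u,o2+t[1]*v
        P.append((p+q)/2);G.append(np.linalg.norm(p-q))
    return np.array(P),np.array(G)
def orange(im): 
    h=cv2.cvtColor(im,cv2.COLOR_RGB2HSV); return cv2.inRange(h,(8,150,90),(22,255,255))
E
python3 - <<'E'
from h import *
S=cv2.imread("pics/scene0.png");T=cv2.imread("pics/top0.png")
def crop(I,u,v,w,h,k): return cv2.resize(I[v:v+h,u:u+w],None,fx=k,fy=k,interpolation=cv2.INTER_CUBIC)
a=crop(S,225,258,80,50,5);b=crop(T,345,195,80,50,5)
c=crop(S,390,225,133,116,3)[:350,:400];d=crop(T,140,135,133,116,3)[:350,:400]
c=cv2.copyMakeBorder(c,0,350-c.shape[0],0,400-c.shape[1],0);d=cv2.copyMakeBorder(d,0,350-d.shape[0],0,400-d.shape[1],0)
cv2.imwrite("pics/crop1.png",np.vstack([np.hstack([a,b]),np.hstack([c,d])]))
for n,I in(("scene",S),("top",T)):
    m=orange(I[:,:,::-1]); cs,_=cv2.findContours(m,0,2)
    for k in cs:
        if cv2.contourArea(k)>150:
            R=cv2.minAreaRect(k); print(n,np.round(R[0]),np.round(plane(n,[R[0]],.012)[0],3),cv2.contourArea(k),cv2.approxPolyDP(k,2,True)[:,0].tolist())
E
```

```text
scene [156. 300.] [ 0.547 -0.504  0.012] 190.5 [[143, 290], [148, 300], [162, 294], [170, 310], [158, 284]]
scene [260. 284.] [ 0.542 -0.258  0.012] 195.0 [[237, 267], [239, 265], [248, 270], [243, 279], [233, 275], [235, 284], [284, 298], [288, 285], [283, 298], [245, 283], [249, 271], [253, 271], [239, 265]]
scene [210. 246.] [ 0.403 -0.374  0.012] 197.5 [[224, 227], [216, 227], [225, 228], [210, 259], [201, 259], [198, 254], [204, 249], [202, 247], [211, 228], [197, 257], [200, 265], [214, 266]]
scene [223. 189.] [ 0.201 -0.335  0.012] 371.0 [[245, 179], [242, 188], [233, 187], [233, 190], [213, 193], [229, 182], [203, 186], [200, 195], [245, 195]]
top [416. 357.] [ 0.198 -0.332  0.012] 726.5 [[391, 348], [390, 359], [394, 362], [440, 368], [441, 354], [394, 346]]
top [428. 277.] [ 0.397 -0.37   0.012] 236.0 [[433, 251], [426, 254], [427, 260], [424, 262], [415, 301], [424, 304], [415, 299], [426, 262], [435, 266], [433, 274], [430, 273], [433, 269], [431, 266], [430, 273], [431, 276], [434, 272], [436, 274], [435, 281], [435, 271], [438, 270], [442, 255]]
top [383. 223.] [ 0.538 -0.254  0.012] 761.5 [[360, 211], [357, 219], [399, 240], [404, 238], [409, 228], [365, 207]]
top [471. 209.] [ 0.581 -0.49   0.012] 723.5 [[454, 189], [473, 233], [487, 228], [487, 222], [466, 186]]
```

View pics/crop1.png

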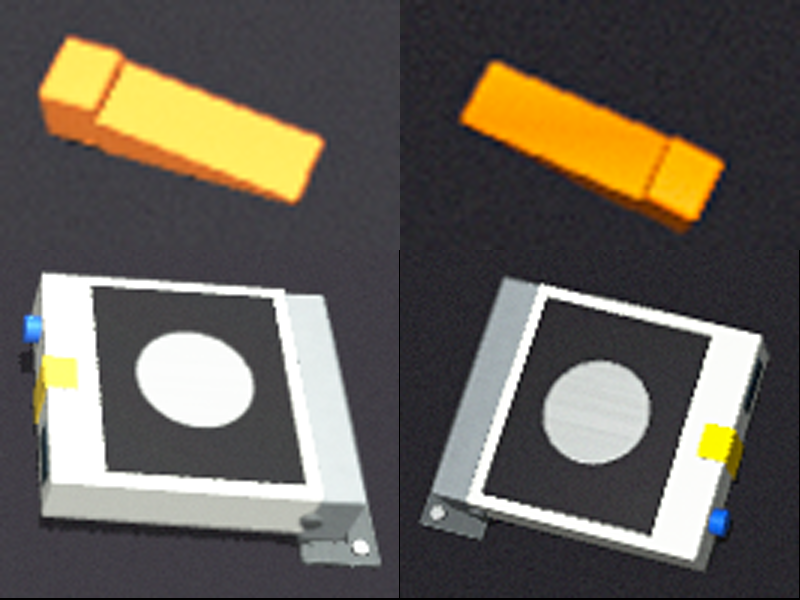

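The crop confirms the choice. The wedge at scene (262,283) / top (383,223) has its heel at scene-left and its thin toe toward +y, already pointing roughly at the stirrer. The yellow mark is at scene (408,266) / top (246,199), with a blue knob beside it at top (246,225). Next I triangulate the corners.

```bash
cat > m.py <<'E'
from h import *
f=lambda p,u,v,k,ox=0,oy=0:(np.array(p,float)-[ox,oy]+.5)/k-.5+[u,v]
ws=f([(70,37),(122,53),(98,112),(40,95),(323,137),(297,203)],225,258,5)
wt=f([(698,220),(645,197),(675,135),(722,162),(460,120),(492,62)],345,195,5,400,0)
P,G=tri(ws,wt); print(np.c_[P,G].round(4)); 
e=lambda a,b:np.linalg.norm(P[a]-P[b]).round(4)
print("heel w",e(0,3),e(1,2),"l",e(0,1),e(2,3),"toe w",e(4,5))
ss=f([(43,275),(46,487),(41,357),(38,387)],390,225,3,0,250)
st=f([(697,558),(763,335),(735,460),(741,430)],140,135,3,400,250)
Q,G=tri(ss,st); print(np.c_[Q,G].round(4)); print(np.linalg.norm(Q[0]-Q[1]),np.linalg.norm(Q[2]-Q[3]))
d=Q[1]-Q[0];print("edge dir deg",np.degrees(np.arctan2(d[1],d[0])))
a=P[[4,5]].mean(0)-P[[0,3]].mean(0);print("wedge axis",np.degrees(np.arctan2(a[1],a[0])),a)
E
python3 m.py
```

```text
[[ 4.931e-01 -3.041e-01  3.380e-02  2.100e-03]
 [ 5.051e-01 -2.788e-01  3.120e-02  1.000e-04]
 [ 5.378e-01 -2.938e-01  3.150e-02  2.300e-03]
 [ 5.239e-01 -3.192e-01  3.160e-02  7.000e-04]
 [ 5.509e-01 -1.873e-01  3.400e-03  6.000e-04]
 [ 5.837e-01 -2.045e-01 -6.000e-04  0.000e+00]]
heel w 0.0343 0.0359 l 0.0281 0.029 toe w 0.0372
[[0.4848 0.1096 0.0646 0.003 ]
 [0.6796 0.0604 0.0593 0.0038]
 [0.5679 0.0826 0.0669 0.0051]
 [0.5939 0.0762 0.0642 0.0008]]
0.2009784211389197 0.026925611153451316
edge dir deg -14.172873695317426
wedge axis 63.03798139212035 [ 0.05886865  0.11572582 -0.03131023]
```

```bash
cat > row.py <<'E'
import sys,numpy as np
from station import r
from scipy.spatial.transform import Rotation as R
x,y,z,yaw=map(float,sys.argv[1:5]); s=r.sense(); O=np.array(s["orientation"]); a=np.radians(yaw)
W=np.array([[np.cos(a),np.sin(a),0],[np.sin(a),-np.cos(a),0],[0,0,-1]])
print(np.degrees(R.from_matrix(O.T@W).as_rotvec()).round(2),((np.array([x,y,z])-s["tcp_pos"])@O*1000).round(1),s["clock"])
E
python3 row.py .515 -.299 .12 63
```

```text
[-1.000e-01 -4.000e-02 -4.256e+01] [ 378.1 -214.2  110.7] 0.1
```

```bash
python3 -m jog '{"motion":[0,0,-42.6,378,-214,111,1, 0,0,-42.6,378,-214,111,1, 0,0,-42.6,378,-214,111,1, 0,0,-42.6,378,-214,111,1, 0,0,-42.6,378,-214,111,1, 0,0,-42.6,378,-214,111,1, 0,0,-42.6,378,-214,111,1, 0,0,-42.6,378,-214,111,1, 0,0,-42.6,378,-214,111,1, 0,0,-42.6,378,-214,111,1, 0,0,-42.6,378,-214,111,1, 0,0,-42.6,378,-214,111,1, 0,0,-42.6,378,-214,111,1, 0,0,-42.6,378,-214,111,1, 0,0,-42.6,378,-214,111,1, 0,0,-42.6,378,-214,111,1]}' 40; python3 row.py .515 -.299 .010 63
python3 - <<'E'
from h import *
a=r.capture("scene")[190:390,150:450];b=r.capture("top")[130:330,270:570]
cv2.imwrite("pics/hover.png",cv2.resize(np.vstack([a,b]),None,fx=1.5,fy=1.5)[:,:,::-1])
E
```

```text
clock: 1.43
tcp_pos: [0.5142, -0.3019, 0.1205]
orientation: [[0.456, 0.89, -0.0], [0.89, -0.456, -0.001], [-0.001, 0.0, -1.0]]
wrist_force: [0.5, -0.5, -0.2]
grip_width: 0.993
finger_force: 0.0
[ 0.02  0.05 -0.14] [  3.   -0.6 110.5] 1.4333
```

View pics/hover.png

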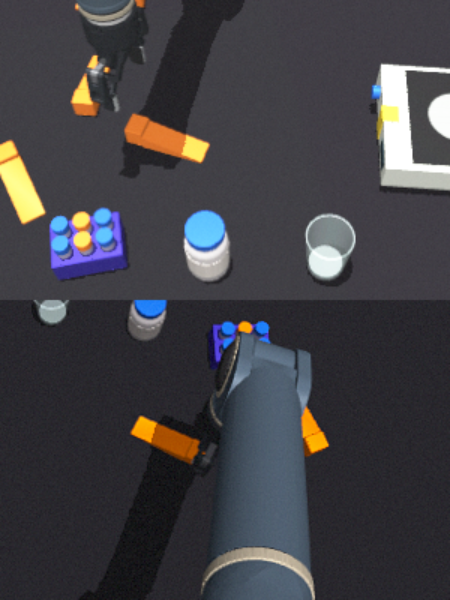

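The gripper hovers over the heel at crop (110,80) of the upper part, and nothing stands under the fingers. I descend next.

```bash
python3 -m jog '{"motion":[0,0,0,0,0,40,1, 0,0,0,0,0,80,1, 0,0,0,0,0,100,1, 0,0,0,0,0,110,1, 0,0,0,0,0,110,1, 0,0,0,0,0,110,1]}'; python3 row.py .515 -.299 .010 63
```

```text
clock: 2.03
tcp_pos: [0.5157, -0.3005, 0.011]
orientation: [[0.454, 0.891, 0.001], [0.891, -0.454, -0.0], [-0.0, 0.001, -1.0]]
wrist_force: [-0.1, 0.1, 0.7]
grip_width: 1.003
finger_force: 0.0
[0.06 0.   0.01] [ 1.  -1.3  1. ] 2.0333
```

```bash
python3 -m jog '{"motion":[0,0,0,0,0,0,0.3, 0,0,0,0,0,0,0.3, 0,0,0,0,0,0,0.2, 0,0,0,0,0,0,0.2, 0,0,0,0,0,0,0.2, 0,0,0,0,0,0,0.2, 0,0,0,0,0,0,0.2, 0,0,0,0,0,0,0.2, 0,0,0,0,0,0,0.2, 0,0,0,0,0,0,0.2]}' 50
python3 - <<'E'
from h import *
a=r.capture("scene")[210:330,180:330]
cv2.imwrite("pics/grip.png",cv2.resize(a,None,fx=4,fy=4)[:,:,::-1])
E
```

```text
clock: 2.87
tcp_pos: [0.5161, -0.3004, 0.0116]
orientation: [[0.453, 0.891, 0.002], [0.891, -0.453, -0.001], [-0.0, 0.002, -1.0]]
wrist_force: [-1.2, 0.1, 5.7]
grip_width: 0.413
finger_force: 51.8
```

View pics/grip.png

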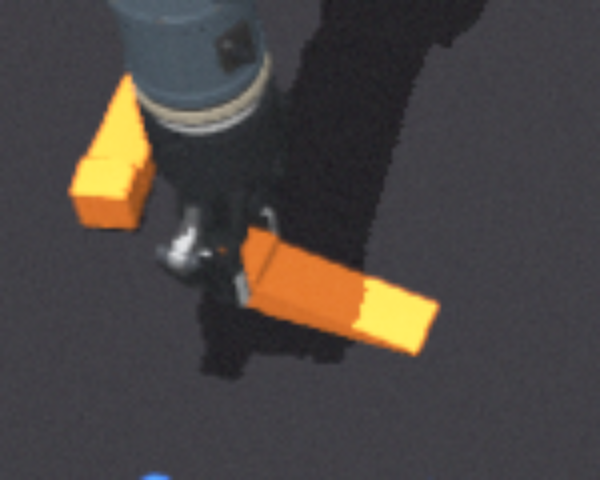

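The grip is good. Pads close on the heel at crop (250,265), and the width reads 0.413 × 85 = 35 mm. I lift next.

```bash
python3 -m jog '{"motion":[0,0,0,0,0,-10,0.2, 0,0,0,0,0,-30,0.2, 0,0,0,0,0,-30,0.2, 0,0,0,0,0,-30,0.2]}'; python3 row.py .547 -.053 .0415 75.8
```

```text
clock: 3.25
tcp_pos: [0.5159, -0.3003, 0.0414]
orientation: [[0.453, 0.891, 0.002], [0.891, -0.453, -0.001], [-0.0, 0.002, -1.0]]
wrist_force: [-0.7, -0.1, -1.8]
grip_width: 0.413
finger_force: 50.9
[  0.13   0.02 -12.76] [234.5 -84.3  -0.3] 3.25
```

```bash
python3 -m jog '{"motion":[0,0,-1.3,23,-8,0,0.2, 0,0,-2.6,47,-17,0,0.2, 0,0,-3.8,70,-25,0,0.2, 0,0,-5.1,94,-34,0,0.2, 0,0,-6.4,117,-42,0,0.2, 0,0,-7.7,141,-51,0,0.2, 0,0,-9,164,-59,0,0.2, 0,0,-10.2,188,-67,0,0.2, 0,0,-11.5,211,-76,0,0.2, 0,0,-12.3,225,-81,0,0.2, 0,0,-12.8,234.5,-84.3,0,0.2, 0,0,-12.8,234.5,-84.3,0,0.2, 0,0,-12.8,234.5,-84.3,0,0.2, 0,0,-12.8,234.5,-84.3,0,0.2]}'
python3 - <<'E'
from h import *
print(np.round(r.sense()["tcp_pos"],4))
S=r.capture("scene");T=r.capture("top");cv2.imwrite("pics/s2.png",S[:,:,::-1]);cv2.imwrite("pics/t2.png",T[:,:,::-1])
a=cv2.resize(S[215:340,310:450],(672,600))[:,:400*1000//1000+0] if 0 else cv2.resize(S[215:340,320:440],(400,417),interpolation=2)
b=cv2.resize(T[140:265,215:335],(400,417),interpolation=2)
cv2.imwrite("pics/pre.png",np.hstack([a,b])[:,:,::-1])
E
```

```text
clock: 4.42
tcp_pos: [0.5461, -0.0548, 0.04]
orientation: [[0.247, 0.969, -0.001], [0.969, -0.247, -0.001], [-0.001, -0.0, -1.0]]
wrist_force: [0.5, -0.8, -0.6]
grip_width: 0.41
finger_force: 50.9
[ 0.5461 -0.0548  0.04  ]
```

View pics/pre.png

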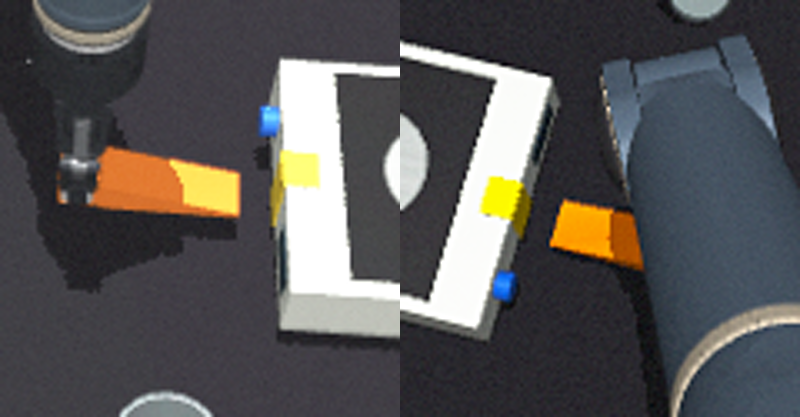

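The toe is at scene crop (240,193) and top crop (558,222), just before the yellow mark at scene (280,200) / top (522,205). I measure its offset from the push line next.

Run:
```python
from h import *
f=lambda p,u,v,k,ox=0:(np.array(p,float)-[ox,0]+.5)/k-.5+[u,v]
s=f([(240,173),(239,213),(281,153),(278,188),(281,60),(283,290)],320,215,10/3)
t=f([(551,245),(565,200),(519,212),(528,184),(478,328),(553,78)],215,140,10/3,400)
P,G=tri(s,t);print(np.c_[P,G].round(4))
y=np.array(r.sense()["orientation"])[:2,1];x=np.array(r.sense()["orientation"])[:2,0]
toe=P[:2,:2].mean(0);tcp=np.array(r.sense()["tcp_pos"])[:2]
print("toe ang",np.degrees(np.arctan2(*(toe-tcp)[::-1])),np.linalg.norm(toe-tcp),"toe edge ang",np.degrees(np.arctan2(*(P[1]-P[0])[1::-1])))
for o in (P[2:4,:2].mean(0),P[4:,:2].mean(0)): print(o,"along,lat toe->mark",(o-toe)@x,(o-toe)@y,"tcp->mark",(o-tcp)@x,(o-tcp)@y)
d=P[5]-P[4];print("edge",np.degrees(np.arctan2(d[1],d[0])),np.linalg.norm(d))
# line fits of white top outline in the top view at z=.065
for n,z in(("top",.065),("scene",.065)):
    im=cv2.cvtColor(cv2.imread(f"pics/{n}0.png"),cv2.COLOR_BGR2HSV)
    m=cv2.inRange(im,(0,0,215),(180,25,255)); c=max(cv2.findContours(m[120:330],0,1)[0],key=lambda c:cv2.contourArea(c) if 0<c[:,0,1].mean() else 0)
    c=c[:,0]+[0,120]
    Q=plane(n,c,z)[:,:2]; R=cv2.minAreaRect(Q.astype(np.float32)*1000);print(n,R)
```

```text
[[5.557e-01 6.380e-02 2.960e-02 2.200e-03]
 [5.911e-01 5.370e-02 3.140e-02 1.400e-03]
 [5.705e-01 8.390e-02 6.950e-02 3.300e-03]
 [5.943e-01 7.780e-02 6.150e-02 1.000e-04]
 [4.830e-01 1.107e-01 6.370e-02 1.900e-03]
 [6.774e-01 5.960e-02 6.460e-02 4.600e-03]]
toe ang 76.53724879759426 0.11665004978173596 toe edge ang -15.872981822363164
[0.58242837 0.08086911] along,lat toe->mark 0.02368853872480245 0.0033070479109249895 tcp->mark 0.14032529814690134 0.0015506895114044336
[0.58018908 0.08516921] along,lat toe->mark 0.027300860075973 7.341752025051898e-05 tcp->mark 0.14393761949807188 -0.0016829408792700395
edge -14.722615642806351 0.2009248394612695
top ((603.7171630859375, 184.27230834960938), (199.78656005859375, 200.55313110351562), 76.39498901367188)
scene ((610.2180786132812, 197.6311798095703), (232.6938934326172, 203.06292724609375), 75.8447265625)
```

```bash
python3 -m jog '{"motion":[0,0,0,0,0,10,0.2, 0,0,0,0,0,20,0.2, 0,0,0,0,0,25,0.2, 0,0,0,0,0,28,0.2, 0,0,0,0,0,28,0.2, 0,0,0,0,0,28,0.2]}'; python3 -m jog '{"motion":[0,0,0,0,0,0.5,0.2, 0,0,0,0,0,1,0.2, 0,0,0,0,0,1,0.2, 0,0,0,0,0,1,0.2]}'
```

```text
clock: 5.02
tcp_pos: [0.5463, -0.0527, 0.0119]
orientation: [[0.245, 0.97, -0.0], [0.97, -0.245, 0.0], [-0.0, -0.0, -1.0]]
wrist_force: [0.1, 0.3, -1.9]
grip_width: 0.411
finger_force: 50.9
clock: 5.35
tcp_pos: [0.5464, -0.0527, 0.0116]
orientation: [[0.245, 0.97, -0.0], [0.97, -0.245, -0.0], [-0.0, 0.0, -1.0]]
wrist_force: [-1.7, 0.1, 4.9]
grip_width: 0.41
finger_force: 51.4
```

The wedge sits flat on the bench: Fz is 4.9 N and the height is 0.0116 as before. I ease off slightly and slide in.

```bash
python3 -m jog '{"motion":[0,0,0,0,0,-0.5,0.2, 0,0,0,7,0,-0.5,0.2, 0,0,0,14,0,-0.5,0.2, 0,0,0,21,0,-0.5,0.2, 0,0,0,28,0,-0.5,0.2, 0,0,0,34,0,-0.5,0.2, 0,0,0,38,0,-0.5,0.2, 0,0,0,42,0,-0.5,0.2, 0,0,0,42,0,-0.5,0.2, 0,0,0,42,0,-0.5,0.2]}'
python3 - <<'E'
from h import *
S=r.capture("scene");T=r.capture("top")
a=cv2.resize(S[215:340,320:440],(400,417),interpolation=2)
b=cv2.resize(T[140:265,215:335],(400,417),interpolation=2)
cv2.imwrite("pics/in.png",np.hstack([a,b])[:,:,::-1])
E
```

```text
clock: 6.18
tcp_pos: [0.5567, -0.0119, 0.0118]
orientation: [[0.244, 0.97, -0.0], [0.97, -0.244, -0.0], [-0.0, -0.0, -1.0]]
wrist_force: [0.1, -1.5, -1.8]
grip_width: 0.41
finger_force: 50.9
```

View pics/in.png

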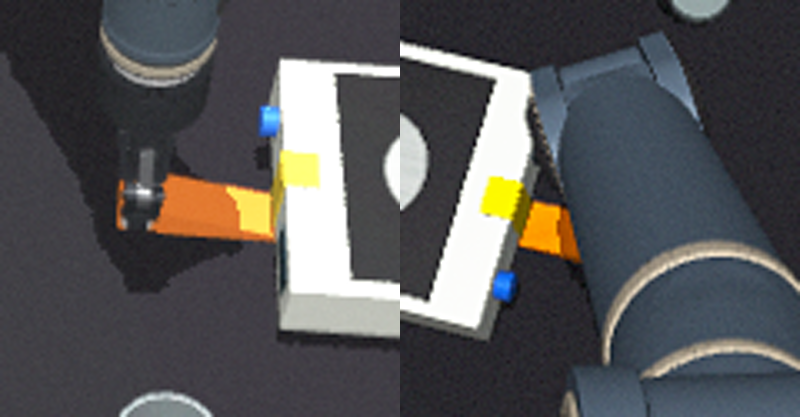

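The toe is entering under the yellow mark at scene (275,212) / top (520,228), centred and square. I continue in small steps.

```bash
python3 -m jog '{"motion":[0,0,0,2,0,0,0.2, 0,0,0,4,0,0,0.2, 0,0,0,6,0,0,0.2, 0,0,0,8,0,0,0.2, 0,0,0,8,0,0,0.2]}'
```

```text
clock: 6.7
tcp_pos: [0.5588, -0.0035, 0.0119]
orientation: [[0.244, 0.97, 0.0], [0.97, -0.244, 0.0], [0.0, 0.0, -1.0]]
wrist_force: [0.1, -0.7, -1.4]
grip_width: 0.409
finger_force: 50.9
```

```bash
python3 -m jog '{"motion":[0,0,0,1,0,0,0.2, 0,0,0,2,0,0,0.2, 0,0,0,3,0,0,0.2, 0,0,0,4,0,0,0.2, 0,0,0,4,0,0,0.2]}'
```

```text
clock: 7.12
tcp_pos: [0.5597, -0.0001, 0.0119]
orientation: [[0.244, 0.97, 0.0], [0.97, -0.244, 0.0], [0.0, 0.0, -1.0]]
wrist_force: [0.1, 0.3, -1.0]
grip_width: 0.408
finger_force: 50.9
```

```bash
python3 -m jog '{"motion":[0,0,0,1,0,0,0.2, 0,0,0,2,0,0,0.2, 0,0,0,3,0,0,0.2, 0,0,0,4,0,0,0.2, 0,0,0,4,0,0,0.2]}'
```

```text
clock: 7.53
tcp_pos: [0.5607, 0.0039, 0.0119]
orientation: [[0.244, 0.97, 0.0], [0.97, -0.244, 0.0], [0.0, 0.0, -1.0]]
wrist_force: [-0.6, -0.1, -0.9]
grip_width: 0.407
finger_force: 50.9
```

```bash
python3 -m jog '{"motion":[0,0,0,1,0,0.4,0.2, 0,0,0,2,0,0.4,0.2, 0,0,0,3,0,0.4,0.2, 0,0,0,4,0,0.4,0.2, 0,0,0,4,0,0.4,0.2]}'
```

```text
clock: 7.95
tcp_pos: [0.5619, 0.0076, 0.0116]
orientation: [[0.244, 0.97, 0.001], [0.97, -0.244, 0.0], [0.0, 0.001, -1.0]]
wrist_force: [-0.6, -0.7, 1.2]
grip_width: 0.411
finger_force: 51.1
```

```bash
python3 -m jog '{"motion":[0,0,0,1,0,0,0.2, 0,0,0,2,0,0,0.2, 0,0,0,3,0,0,0.2, 0,0,0,3,0,0,0.2]}'
```

```text
clock: 8.28
tcp_pos: [0.5626, 0.0104, 0.0116]
orientation: [[0.244, 0.97, 0.001], [0.97, -0.244, -0.0], [0.0, 0.001, -1.0]]
wrist_force: [-0.1, -2.3, 3.4]
grip_width: 0.408
finger_force: 51.3
```

```bash
python3 -m jog '{"motion":[0,0,0,1,0,0,0.2, 0,0,0,2,0,0,0.2, 0,0,0,3,0,0,0.2, 0,0,0,3,0,0,0.2]}'
```

```text
clock: 8.62
tcp_pos: [0.5633, 0.0133, 0.0116]
orientation: [[0.245, 0.97, 0.001], [0.97, -0.245, -0.0], [0.0, 0.001, -1.0]]
wrist_force: [-1.0, -3.2, 4.3]
grip_width: 0.412
finger_force: 51.5
```

```bash
python3 -m jog '{"motion":[0,0,0,1,0,-0.2,0.2, 0,0,0,2,0,-0.2,0.2, 0,0,0,2,0,-0.2,0.2, 0,0,0,2,0,-0.2,0.2]}'; python3 -m jog '{"motion":[0,0,0,1,0,0,0.2, 0,0,0,2,0,0,0.2, 0,0,0,2,0,0,0.2, 0,0,0,2,0,0,0.2]}'
```

```text
clock: 8.95
tcp_pos: [0.5636, 0.0156, 0.0116]
orientation: [[0.244, 0.97, 0.0], [0.97, -0.244, 0.0], [0.0, 0.0, -1.0]]
wrist_force: [-1.0, -1.4, 3.7]
grip_width: 0.41
finger_force: 51.4
clock: 9.28
tcp_pos: [0.564, 0.0173, 0.0116]
orientation: [[0.244, 0.97, 0.0], [0.97, -0.244, 0.0], [0.0, 0.0, -1.0]]
wrist_force: [-1.3, -1.3, 3.5]
grip_width: 0.406
finger_force: 51.5
```

```bash
python3 -m jog '{"motion":[0,0,0,1,0,-0.1,0.2, 0,0,0,2,0,-0.1,0.2, 0,0,0,2,0,-0.1,0.2, 0,0,0,2,0,-0.1,0.2]}'; python3 -m jog '{"motion":[0,0,0,1,0,0,0.2, 0,0,0,2,0,0,0.2, 0,0,0,2,0,0,0.2, 0,0,0,2,0,0,0.2]}'
```

```text
clock: 9.62
tcp_pos: [0.5645, 0.0195, 0.0116]
orientation: [[0.244, 0.97, 0.0], [0.97, -0.244, 0.0], [0.0, -0.0, -1.0]]
wrist_force: [-0.2, -0.1, 1.9]
grip_width: 0.409
finger_force: 51.3
clock: 9.95
tcp_pos: [0.565, 0.0214, 0.0116]
orientation: [[0.244, 0.97, -0.0], [0.97, -0.244, 0.0], [0.0, -0.0, -1.0]]
wrist_force: [0.2, -0.7, 0.8]
grip_width: 0.411
finger_force: 51.1
```

```bash
python3 -m jog '{"motion":[0,0,0,1,0,0,0.2, 0,0,0,2,0,0,0.2, 0,0,0,2,0,0,0.2, 0,0,0,2,0,0,0.2]}'
```

```text
clock: 10.28
tcp_pos: [0.5655, 0.0234, 0.0116]
orientation: [[0.244, 0.97, 0.0], [0.97, -0.244, 0.0], [0.0, -0.0, -1.0]]
wrist_force: [0.1, -0.0, -0.2]
grip_width: 0.408
finger_force: 51.0
```

```bash
python3 -m jog '{"motion":[0,0,0,1,0,0,0.2, 0,0,0,2,0,0,0.2, 0,0,0,2,0,0,0.2, 0,0,0,2,0,0,0.2]}'
```

```text
clock: 10.62
tcp_pos: [0.566, 0.0253, 0.0116]
orientation: [[0.244, 0.97, 0.0], [0.97, -0.244, 0.0], [0.0, -0.0, -1.0]]
wrist_force: [-0.3, 0.9, -1.2]
grip_width: 0.409
finger_force: 50.9
```

```bash
python3 -m jog '{"motion":[0,0,0,1,0,0,0.2, 0,0,0,2,0,0,0.2, 0,0,0,2,0,0,0.2, 0,0,0,2,0,0,0.2]}'
```

```text
clock: 10.95
tcp_pos: [0.5664, 0.0271, 0.0117]
orientation: [[0.244, 0.97, -0.0], [0.97, -0.244, 0.0], [0.0, -0.0, -1.0]]
wrist_force: [-0.5, -0.9, -1.0]
grip_width: 0.41
finger_force: 50.9
```

```bash
python3 -m jog '{"motion":[0,0,0,1,0,0.3,0.2, 0,0,0,2,0,0.3,0.2, 0,0,0,2,0,0.3,0.2, 0,0,0,2,0,0.3,0.2]}'
```

```text
clock: 11.28
tcp_pos: [0.5669, 0.028, 0.0116]
orientation: [[0.245, 0.97, -0.0], [0.97, -0.245, -0.001], [-0.001, 0.0, -1.0]]
wrist_force: [-1.5, -3.3, 3.5]
grip_width: 0.412
finger_force: 51.5
```

```bash
python3 -m jog '{"motion":[0,0,0,1,0,0,0.2, 0,0,0,2,0,0,0.2, 0,0,0,2,0,0,0.2, 0,0,0,2,0,0,0.2]}'
```

```text
clock: 11.62
tcp_pos: [0.567, 0.0282, 0.0116]
orientation: [[0.246, 0.969, -0.001], [0.969, -0.246, -0.003], [-0.003, -0.0, -1.0]]
wrist_force: [-2.5, -6.5, 5.8]
grip_width: 0.408
finger_force: 51.8
```

Contact: about 7 N along the push direction. I step up to about 12 N.

```bash
python3 -m jog '{"motion":[0,0,0,0.5,0,0,0.2, 0,0,0,1,0,0,0.2, 0,0,0,1.5,0,0,0.2, 0,0,0,1.5,0,0,0.2, 0,0,0,1.5,0,0,0.2]}'
```

```text
clock: 12.03
tcp_pos: [0.567, 0.0283, 0.0116]
orientation: [[0.247, 0.969, -0.002], [0.969, -0.247, -0.005], [-0.005, -0.001, -1.0]]
wrist_force: [-3.1, -8.8, 7.6]
grip_width: 0.409
finger_force: 52.0
```

```bash
python3 -m jog '{"motion":[0,0,0,0.5,0,-0.1,0.2, 0,0,0,1,0,-0.1,0.2, 0,0,0,1.5,0,-0.1,0.2, 0,0,0,1.5,0,-0.1,0.2, 0,0,0,1.5,0,-0.1,0.2]}'
```

```text
clock: 12.45
tcp_pos: [0.567, 0.0285, 0.0116]
orientation: [[0.247, 0.969, -0.003], [0.969, -0.247, -0.006], [-0.007, -0.002, -1.0]]
wrist_force: [-4.5, -10.7, 7.9]
grip_width: 0.411
finger_force: 52.0
```

```bash
python3 -m jog '{"motion":[0,0,0,0.5,0,-0.1,0.2, 0,0,0,1,0,-0.2,0.2, 0,0,0,1,0,-0.2,0.2, 0,0,0,1,0,-0.2,0.2]}'
```

```text
clock: 12.78
tcp_pos: [0.567, 0.0285, 0.0116]
orientation: [[0.248, 0.969, -0.004], [0.969, -0.248, -0.007], [-0.008, -0.002, -1.0]]
wrist_force: [-5.9, -13.0, 7.5]
grip_width: 0.409
finger_force: 52.0
```

The push is firm at about 13–14 N and the wedge no longer moves. I relax most of the arm's stored push, then open.

```bash
python3 -m jog '{"motion":[0,0,0,-1.5,0,0,0.2, 0,0,0,-3,0,0,0.2, 0,0,0,-4.5,0,0,0.2, 0,0,0,-4.5,0,0,0.2]}'
```

```text
clock: 13.12
tcp_pos: [0.5671, 0.0286, 0.0116]
orientation: [[0.246, 0.969, -0.001], [0.969, -0.246, -0.002], [-0.002, -0.0, -1.0]]
wrist_force: [-1.4, -6.6, 2.9]
grip_width: 0.414
finger_force: 51.3
```

```bash
python3 -m jog '{"motion":[0,0,0,-1,0,0,0.2, 0,0,0,-1.5,0,0,0.2, 0,0,0,-1.5,0,0,0.45, 0,0,0,-1.5,0,0,0.55, 0,0,0,-1.5,0,0,0.65, 0,0,0,-1.5,0,0,0.7, 0,0,0,-1.5,0,0,0.7, 0,0,0,-1.5,0,0,0.7]}'; python3 -m jog '{"motion":[0,0,0,0,0,-5,0.7, 0,0,0,0,0,-20,0.7, 0,0,0,0,0,-50,0.7, 0,0,0,0,0,-90,0.7, 0,0,0,-30,0,-130,0.7, 0,0,0,-70,0,-150,0.7, 0,0,0,-110,0,-150,0.7, 0,0,0,-150,0,-150,0.7, 0,0,0,-150,0,-150,0.7, 0,0,0,-150,0,-150,0.7]}'
python3 - <<'E'
from h import *
S=r.capture("scene");T=r.capture("top")
a=cv2.resize(S[215:340,320:440],(400,417),interpolation=2)
b=cv2.resize(T[140:265,215:335],(400,417),interpolation=2)
cv2.imwrite("pics/end.png",np.hstack([a,b])[:,:,::-1])
E
```

```text
clock: 13.78
tcp_pos: [0.567, 0.0292, 0.0117]
orientation: [[0.244, 0.97, 0.0], [0.97, -0.244, 0.0], [0.0, 0.0, -1.0]]
wrist_force: [-0.3, -0.2, 0.3]
grip_width: 0.698
finger_force: 0.0
clock: 14.62
tcp_pos: [0.5292, -0.121, 0.1622]
orientation: [[0.252, 0.968, 0.0], [0.968, -0.252, -0.002], [-0.002, 0.001, -1.0]]
wrist_force: [-0.1, 0.2, 0.8]
grip_width: 0.699
finger_force: 0.0
```

View pics/end.png

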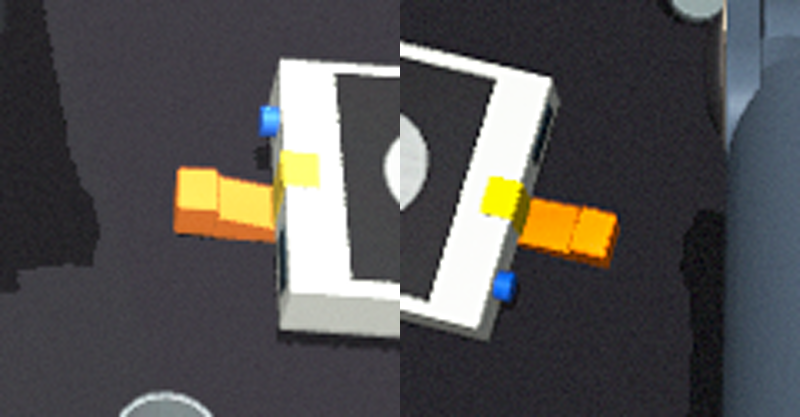

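The wedge sits square under the yellow mark, with its heel at scene crop (198,200) / top (595,235). The robot is clear and the bystanders are untouched.

```bash
python3 -c "from station import r; print(r.hand_in())"
```

```text
the job is handed in; nothing more can be done
None
```

The orange wedge is jammed square under the yellow mark after a push that peaked at about 14 N; I let go, moved the arm clear, touched none of the bystanders, and handed in at about 15 s.

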